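Stow the tube cutter and the oil bottle in the bench chest

ROBOT

A 6-joint arm with a two-finger parallel gripper is mounted at the origin on the work surface. World frame = base frame: x ahead of the robot, y to its left, z up, the work surface at z = 0. Lengths are in m, angles in rad, forces in N, time in s.
With the tool pointing down it reaches from about 0.375 to 0.975 m from the base axis. Payload 3.8 kg.
Tool frame: the origin (TCP) lies midway between the tips of the shut fingers; the grasp point (between the pads) lies 19 mm behind it; z points along the fingers, y is the line along which they close (so a half turn about z gives the same grasp; the last joint's range is limited). The gripper opens to 85 mm and grips with 20 to 120 N. Pads are 22 mm wide; open, the fingers measure 114 mm over their backs; the gripper's body (76 mm by 85 mm) begins 54 mm behind the grasp point. The pads swing forward as they close: fully open they stand 13 mm farther back than shut.
Start: joints at [1.081, 0.264, 1.604, -0, 1.274, -0.037], TCP at [0.295, 0.607, 0.231] pointing down, gripper open.
Joint ranges: [-2.63, 2.63], [-0.94, 2.18], [0.31, 2.57], [-1.31, 4.45], [0, 2.66], [-2.55, 2.55]. Speed limits (rad/s): [2.57, 2.57, 3.14, 3.14, 3.14, 3.14].

INTERFACE

Orientations are given as a rotation vector (axis times angle).
In Python, from workcell import * gives the robot as it stands. The module is installed in compiled form; this text tells all that it offers.
- The arm moves only by the tool apply_moves, never from a script. Its arguments are lists of equal length, an entry for each row: "fingers": the opening, from 0 (shut) to 1 (fully open); "travel": the shift along the tool's x, y, z normalised to -1 to 1, where 1 is 0.05 m, a list of three; "rotation": the turn, a rotation vector about the tool's x, y, z normalised to -1 to 1, where 1 is 6 degrees, a list of three. In form: {"fingers": [fingers, ...], "travel": [[dx, dy, dz], ...], "rotation": [[ax, ay, az], ...]}. A call has 1 to 12 rows; each row shifts and turns the commanded pose from where the row before left it, along the tool's axes as they then stand; what a row does not reach is not made up. A row lasts 1/10 s, in which the tool goes at most 50 mm and 8.59 degrees, less where a joint would pass 70% of its speed; a pose out of reach is approached as far as the arm can. A call with a number of a shift or a turn outside -1 to 1 is refused whole. A call with a gripper value outside its range is refused whole. The fingers move at their own pace and stop on an object; "newtons" is the grip in N (left out, the last holds). Time passes only in rows, so rows that do not move let the fingers close. It gives the time, the measured TCP pose, the force, the opening and the grip force at its end, in the units of the state.
- read_state(): the state, without advancing time (a new reading comes with each control period).
- read_camera(name): name is "side" or "top" or "wrist"; returns a dict with "image" (480x640x3 uint8, red, green, blue), "fx", "fy", "cx", "cy" (pixels), "extrinsics" (4x4, takes a point from world to camera coordinates). Camera axes: x right, y down, z forward; pixel columns grow to the right and rows downward; lengths in m; the calibration is good to about 2 mm. The wrist camera is an equidistant fisheye: a pixel r from the principal point sees the ray r / f radians off the axis. A picture is of the moment at which its call begins. There is no depth.
- finish_job(): hands the job in; it is judged then, once.
Trained networks look in the newest picture that a camera, given by its name, has taken for a name from the list of things; names that differ only in an ending like _2 or _b are one class to them, and where a whole thing is asked for, a point or a joint stands for the part that bears it (a point fixed in the world has none). Each returns a list of dicts, best first, with "p" (0 to 1); they miss things now and then, are a little off and sometimes report something else, mostly with a low value. They report only what shows in the picture. A call takes as long as a camera call. They do not tell look-alikes from the thing itself.
- regions_of(camera, name): "mask" (480x640 bool, what is visible of it) and "bbox" ([left, top, width, height] in pixels, round what is visible of it).
- tip_of(camera, name): "location" ([column, row] in pixels: a listed point, or the origin of a listed thing).
The state is a dict: "time": time; "q": joint angles; "joint_vel": joint speeds; "joint_torque": joint torques, N m; "tool_pos": TCP position; "tcp_rot": TCP orientation; "wrist_force": force on the tool from outside, world axes, zero at the start; "torque": the same for the moment, N m; "width": opening from 0.0 (shut) to 1.0 (fully open); "grip_force": force on a finger pad.
Only numpy, scipy, OpenCV 4.12 (cv2) and the standard library are available. Lean on these libraries where they do the work, as an engineer would, in place of code of your own. Each camera call takes 0.05 s, during which the arm holds its last target. There are 200 camera calls.

TASK

Put the tube cutter and the small oil bottle away in the open drawer of the steel chest: lay the cutter flat in the wide lane and stand the bottle upright in the narrow lane. Then push the drawer fully shut with the bottle still standing, and leave the large bottle and the wrench where they are.

Things in the scene. Friction and masses are not known exactly. Their poses are not given: they have to be found in the camera images.
- chest_front (a point): Middle of the upper front edge of the top of a fixed grey painted steel bench-top chest with one drawer; 130 mm above the bench. The chest is 270 wide (y) and 300 deep: it runs 286 mm from here along +x; -x points out of the front, towards the robot. The shut drawer's panel stands 14 mm in front of this edge.
- drawer (a joint): How far the drawer is pushed in, m: 0 fully out, 0.222 fully shut; it starts at 0.007 to 0.047. It slides along the chest's x with about 2.5 N friction and light damping. Front panel 14 mm thick, top edge 119 mm above the bench; sides and divider 6 mm thick, 40 mm high above the inner floor; the chest's top clears the inner floor by 103 mm.
- narrow_lane (a point): Point on the inner floor of the drawer's narrow lane (the +y lane, the robot's left; 87 mm wide, clear floor), midway across the lane and 88 mm behind the inner face of the front panel; moves with the drawer, axes as chest_front; 17 mm above the bench. The lane runs 88 mm towards -x and 176 mm towards +x from here, under the chest's top beyond (134 mm - joint value).
- wide_lane (a point): The same for the wide lane (the -y lane, the robot's right; 139 mm wide, clear floor).
- drawer_handle (a point): Middle of the steel bar handle on the drawer front: bar 130 mm long along y, its middle 35 mm in front of the panel's face and 96 mm above the bench; moves with the drawer, axes as chest_front.
- cutter: Tube cutter, 220 g, lying flat on the bench, 115 mm long along its x, 40 mm wide (y), 24 mm high. Round steel sleeve of 18 mm diameter in the middle (x -20 to +21 mm), black knob of 24 mm diameter at x -50 to -20, aluminium C-shaped frame with rollers at x +21 to +65. Origin: on the underside below the middle of the sleeve; z up.
- cutter_grip (a point): Middle of the cutter's sleeve, on its axis, 12 mm above the underside: where to grip it, across its y. Axes as the cutter.
- cutter_jaw (a point): Point in the cutter's frame end, 62 mm along +x from the sleeve's middle, 12 mm above the underside.
- cutter_knob (a point): Point in the cutter's knob end, 47 mm along -x from the sleeve's middle, 12 mm above the underside.
- oil: Small white round plastic oil bottle with black cap, 40 mm diameter, 78 mm high with its cap, about 90 g, standing. Origin: centre of its underside; z up its axis. Straight body up to about 45 mm, then a shoulder.
- big_bottle: Large white round bottle of the same make, 60 mm diameter, 150 mm high, standing. Not to be moved. Origin: centre of its underside.
- wrench: Steel wrench lying on the bench, 150 mm long along its x. Not to be moved. Origin: centre of its underside.
Not all that is in view belongs to the job. What is shaped like the oil but blue is not meant. Of the things that look like the cutter, take the one that is nearest to the robot's base at the start.

How it is judged:
By the outcome, as a careful person would: the job done as asked, in the order asked, and still so for the second after the job is handed in, with the robot touching nothing.
It also fails if it takes over 72 s, if anything falls off the work surface, if the arm or the gripper's body presses on something with over 40 N, if the wrist force passes 120 N, or if a joint passes its speed limit or range.

## Working session

There is one attempt and no reset: what is moved stays moved. The work goes in short steps, Python scripts to look and compute and a tool call to move; the robot and the scene stay as the last step left them, time stands still between calls to the robot, and variables do not carry over. Pictures are saved under pics/ and viewed, at most 14 in all, crops included, and the job is handed in when it is done.

Besides the shell and the picture viewer there is one more tool, called after ">>>" as name(argument=value, ...) on one line, values as JSON. apply_moves: Moves the arm, as the interface text tells. Scaled input: -1 to 1 covers 0.05 m each way for a shift and 6 degrees each way for a turn. Its arguments: {"type":"object","properties":{"fingers":{"type":"array","items":{"type":"number"}},"travel":{"type":"array","items":{"type":"array","items":{"type":"number"}}},"rotation":{"type":"array","items":{"type":"array","items":{"type":"number"}}},"newtons":{"type":"number"}},"required":["fingers","travel","rotation"]}

```bash
mkdir -p pics; cat > h.py <<'E'
from workcell import *
import numpy as np, cv2
from scipy.spatial.transform import Rotation as R
def ray(c,px):
    E=np.array(c["extrinsics"]);x=(px[0]-c["cx"])/c["fx"];y=(px[1]-c["cy"])/c["fy"]
    if c.get("name")=="wrist":
        r=np.hypot(x,y);d=np.array([x/r*np.sin(r),y/r*np.sin(r),np.cos(r)]) if r>0 else np.array([0,0,1.])
    else: d=np.array([x,y,1.])
    return -E[:3,:3].T@E[:3,3], E[:3,:3].T@d
def at_z(c,px,z):
    o,d=ray(c,px);return o+d*(z-o[2])/d[2]
def cam(n):
    c=read_camera(n);c["name"]=n;return c
def save(c,f): cv2.imwrite(f,c["image"][:,:,::-1])
E
python3 - <<'E'
from h import *
hz=dict(chest_front=.13,narrow_lane=.017,wide_lane=.017,drawer_handle=.096,cutter_grip=.012,cutter_jaw=.012,cutter_knob=.012,oil=0,big_bottle=0,wrench=0)
for n in("top","side"):
    c=cam(n);save(c,f"pics/{n}0.png")
    o,d=ray(c,(320,240));print(n,o.round(3),d.round(2))
    for k,z in hz.items():
        for t in tip_of(n,k)[:4]:
            print(k,np.round(t["p"],2),np.round(t["location"]),at_z(c,t["location"],z).round(3))
s=read_state();print(s["time"],s["tool_pos"],s["tcp_rot"],s["wrist_force"])
E
```

```text
top [0.367 0.011 1.079] [ 0.17 -0.01 -0.99]
chest_front 0.62 [328. 146.] [ 0.731 -0.02   0.13 ]
chest_front 0.42 [190. 263.] [0.481 0.263 0.13 ]
narrow_lane 0.94 [298. 214.] [0.609 0.047 0.017]
wide_lane 0.69 [353. 211.] [ 0.616 -0.08   0.017]
drawer_handle 0.69 [335. 273.] [ 0.464 -0.033  0.096]
drawer_handle 0.49 [185. 313.] [0.383 0.277 0.096]
cutter_grip 0.89 [185. 285.] [0.447 0.303 0.012]
cutter_grip 0.6 [231. 219.] [0.598 0.203 0.012]
cutter_jaw 0.9 [184. 316.] [0.378 0.301 0.012]
cutter_jaw 0.28 [330. 147.] [ 0.772 -0.029  0.012]
cutter_knob 0.9 [189. 265.] [0.492 0.295 0.012]
cutter_knob 0.61 [214. 231.] [0.571 0.242 0.012]
oil 0.83 [443. 287.] [ 0.442 -0.283  0.   ]
oil 0.77 [414. 288.] [ 0.44  -0.217  0.   ]
oil 0.64 [330. 144.] [ 0.784 -0.029  0.   ]
oil 0.59 [418. 245.] [ 0.538 -0.23   0.   ]
big_bottle 0.87 [172. 231.] [0.574 0.342 0.   ]
wrench 0.58 [457. 226.] [ 0.581 -0.322  0.   ]
wrench 0.24 [184. 283.] [0.452 0.309 0.   ]
side [ 0.082 -0.706  0.75 ] [ 0.44  0.66 -0.61]
chest_front 0.71 [398. 200.] [ 0.736 -0.016  0.13 ]
narrow_lane 0.74 [331. 247.] [0.615 0.051 0.017]
wide_lane 0.71 [370. 280.] [ 0.619 -0.08   0.017]
drawer_handle 0.65 [298. 264.] [ 0.479 -0.035  0.096]
cutter_grip 0.92 [214. 220.] [0.452 0.298 0.012]
cutter_grip 0.69 [286. 215.] [0.602 0.218 0.012]
cutter_grip 0.61 [397. 203.] [0.849 0.105 0.012]
cutter_jaw 0.78 [186. 229.] [0.385 0.304 0.012]
cutter_jaw 0.65 [310. 220.] [0.638 0.168 0.012]
cutter_knob 0.74 [230. 216.] [0.493 0.294 0.012]
cutter_knob 0.64 [268. 214.] [0.571 0.248 0.012]
oil 0.92 [383. 351.] [ 0.531 -0.228  0.   ]
oil 0.73 [366. 396.] [ 0.447 -0.286  0.   ]
oil 0.62 [341. 368.] [ 0.447 -0.215  0.   ]
oil 0.27 [185. 230.] [0.388 0.32  0.   ]
big_bottle 0.65 [254. 202.] [0.577 0.33  0.   ]
wrench 0.94 [439. 371.] [ 0.581 -0.317  0.   ]
1.1 [0.29526545 0.60696771 0.23126812] [-7.05136469e-01 -3.06140428e+00  4.85148831e-05] [ 0.0124047  -0.07244047  0.83410968]
```

View pics/top0.png

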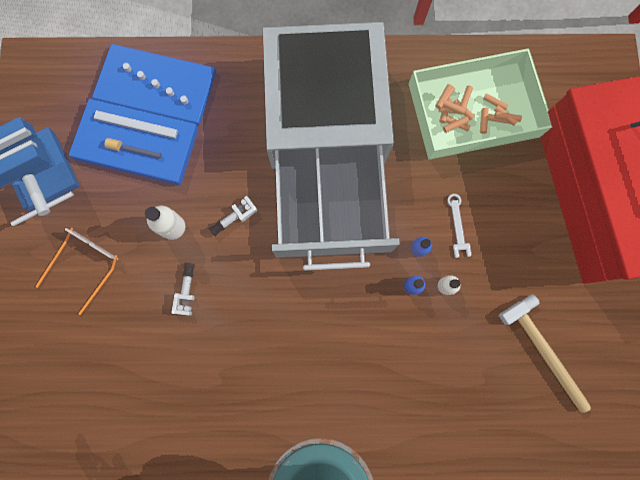

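View pics/side0.png

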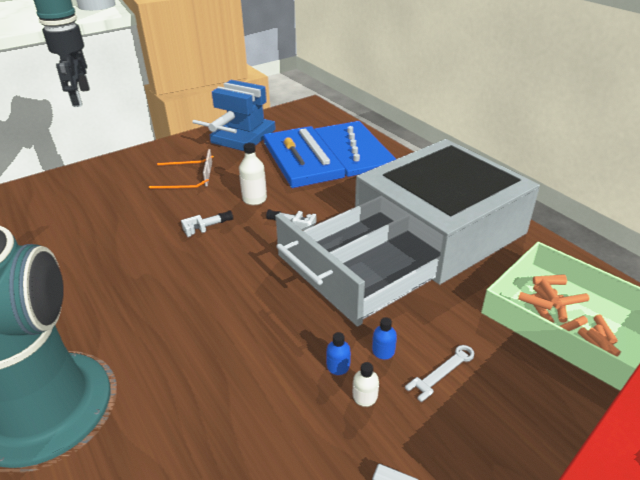

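The top view shows the target white oil bottle at (449,285), with blue look-alikes at (415,285) and (422,246). The nearest cutter is at (184,290) and the other at (235,215). The chest's open drawer is at about (335,200) and yawed roughly 3°. The side view agrees: oil at (366,385), cutter at (205,222).

```bash
cat >> h.py <<'E'
def go(p,yaw=None):
    "print shift (units of 0.05 m, tool axes after turn) and turn (units of 6 deg about tool z) to reach p, tool-y yaw deg, pointing down"
    s=read_state();M=R.from_rotvec(s["tcp_rot"]);y=M.apply([0,1,0]);y0=np.degrees(np.arctan2(y[1],y[0]))
    if yaw is None: yaw=y0
    t=np.radians(yaw);Y=np.array([np.cos(t),np.sin(t),0]);Z=np.array([0,0,-1.]);X=np.cross(Y,Z)
    d=np.array(p)-s["tool_pos"]
    print("at",np.round(s["tool_pos"],4),"yaw",round(y0,2),"z",M.apply([0,0,1]).round(4),"q1,q6",np.round(s["q"],2)[[0,5]],"t",s["time"])
    print("turn z",round((y0-yaw)/6,3),"shift total",(np.array([X@d,Y@d,Z@d])/.05).round(3))
E
python3 - <<'E'
from h import *
go([.447,.299,.16],86)
E
```

```text
at [0.2953 0.607  0.2313] yaw 64.06 z [-0. -0. -1.] q1,q6 [ 1.08 -0.04] t 1.1
turn z -3.657 shift total [-3.457 -5.933  1.425]
```

>>> apply_moves(fingers=[1,1,1,1,1,1,1,1,1,1,1,1], travel=[[0,0,0],[0,0,0],[0,0,0],[0,0,0],[-0.432,-0.742,0.178],[-0.432,-0.742,0.178],[-0.432,-0.742,0.178],[-0.432,-0.742,0.178],[-0.432,-0.742,0.178],[-0.432,-0.742,0.178],[-0.432,-0.742,0.178],[-0.432,-0.742,0.178]], rotation=[[0,0,-0.914],[0,0,-0.914],[0,0,-0.914],[0,0,-0.914],[0,0,0],[0,0,0],[0,0,0],[0,0,0],[0,0,0],[0,0,0],[0,0,0],[0,0,0]])

```text
time: 2.3
tool_pos: [0.4476, 0.2973, 0.1601]
tcp_rot: [0.109, 3.139, 0.001]
wrist_force: [0.2, 0.3, -0.0]
width: 0.998
grip_force: 0.0
```

```bash
python3 - <<'E'
from h import *
c=cam("wrist");save(c,"pics/w1.png")
for k in("cutter_grip","cutter_jaw","cutter_knob"):
    for t in tip_of("wrist",k)[:3]: print(k,np.round(t["p"],2),np.round(t["location"],1),at_z(c,t["location"],.012).round(4))
go([.447,.299,.16],86)
E
```

```text
cutter_grip 0.7 [320.4 223. ] [0.4454 0.2976 0.012 ]
cutter_grip 0.57 [238.9 379.8] [0.5987 0.2057 0.012 ]
cutter_jaw 0.7 [325.9 144. ] [0.3824 0.3063 0.012 ]
cutter_jaw 0.64 [203.5 403.6] [0.6322 0.1598 0.012 ]
cutter_knob 0.94 [273.3 355.5] [0.5698 0.2445 0.012 ]
cutter_knob 0.71 [320.6 273.7] [0.4893 0.2947 0.012 ]
at [0.4472 0.298  0.16  ] yaw 85.84 z [-4.e-04  2.e-04 -1.e+00] q1,q6 [ 0.54 -0.96] t 2.5
turn z -0.027 shift total [ 0.006  0.021 -0.   ]
```

View pics/w1.png

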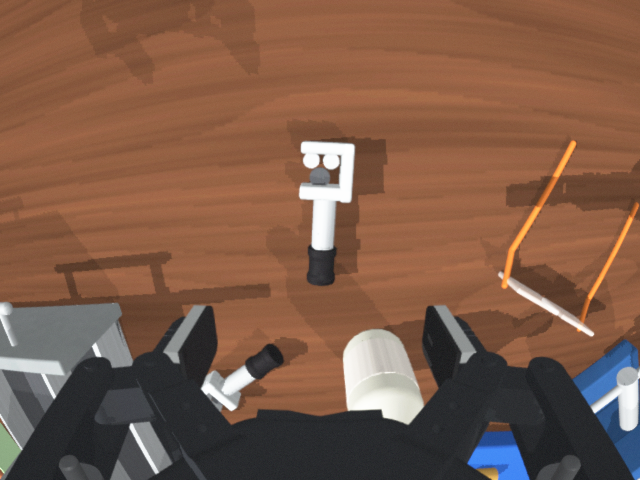

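The wrist view shows the cutter centred: frame at (325,165), sleeve middle at (323,223), knob at (320,265). That agrees with the estimate to within about 2 mm. Next I descend and grip it.

```bash
python3 - <<'E'
from h import *
go([.4455,.299,.005],84.5)
E
```

```text
at [0.4472 0.298  0.16  ] yaw 85.84 z [-4.e-04  2.e-04 -1.e+00] q1,q6 [ 0.54 -0.96] t 2.5
turn z 0.223 shift total [0.036 0.017 3.1  ]
```

>>> apply_moves(fingers=[1,1,1,1,1,1,1,1,0,0,0,0], travel=[[0.036,0.017,0],[0,0,0.5],[0,0,0.5],[0,0,0.5],[0,0,0.5],[0,0,0.5],[0,0,0.4],[0,0,0.2],[0,0,0],[0,0,0],[0,0,0],[0,0,0]], rotation=[[0,0,0.223],[0,0,0],[0,0,0],[0,0,0],[0,0,0],[0,0,0],[0,0,0],[0,0,0],[0,0,0],[0,0,0],[0,0,0],[0,0,0]], newtons=60)

```text
time: 3.7
tool_pos: [0.4462, 0.3005, 0.0064]
tcp_rot: [0.146, 3.136, 0.002]
wrist_force: [0.4, -0.0, -0.4]
width: 0.33
grip_force: 0.0
```

>>> apply_moves(fingers=[0,0,0,0], travel=[[0,0,0],[0,0,0],[0,0,0],[0,0,0]], rotation=[[0,0,0],[0,0,0],[0,0,0],[0,0,0]])

```text
time: 4.1
tool_pos: [0.4462, 0.3005, 0.0064]
tcp_rot: [0.147, 3.136, 0.002]
wrist_force: [-1.2, 0.4, 5.4]
width: 0.184
grip_force: 58.5
```

>>> apply_moves(fingers=[0,0,0,0,0,0,0], travel=[[0,0,-0.2],[0,0,-0.4],[0,0,-0.7],[0,0,-0.8],[0,0,-0.8],[0,0,-0.6],[0,0,-0.4]], rotation=[[0,0,0],[0,0,0],[0,0,0],[0,0,0],[0,0,0],[0,0,0],[0,0,0]])

```text
time: 4.8
tool_pos: [0.4459, 0.3, 0.2033]
tcp_rot: [0.147, 3.135, 0.003]
wrist_force: [-0.0, 0.5, -2.4]
width: 0.181
grip_force: 58.6
```

```bash
python3 - <<'E'
from h import *
c=cam("wrist");save(c,"pics/w2.png")
s=read_state();print(s["width"],s["grip_force"],s["wrist_force"],s["tool_pos"])
for n in("top","side"):
    for i in range(2):
        c=cam(n)
        for k,z in dict(chest_front=.13,narrow_lane=.017,wide_lane=.017,drawer_handle=.096).items():
            t=tip_of(n,k)
            if t: t=t[0];print(n,k,round(t["p"],2),np.round(t["location"]),at_z(c,t["location"],z).round(4))
c=cam("top");I=c["image"]
# drawer outline crop x4 for the rails
cv2.imwrite("pics/tc.png",cv2.resize(I[120:290,250:420],None,fx=3.5,fy=3.5,interpolation=cv2.INTER_CUBIC)[:,:,::-1])
E
```

```text
0.1813006530344167 58.68969261646271 [1.23180564 1.0841903  0.86995221] [0.44732303 0.30095004 0.20634188]
top narrow_lane 0.66 [298. 215.] [0.6067 0.048  0.017 ]
top wide_lane 0.96 [349. 211.] [ 0.6161 -0.0709  0.017 ]
top drawer_handle 0.7 [158. 280.] [0.4507 0.3371 0.096 ]
top chest_front 0.74 [329. 148.] [ 0.7252 -0.0223  0.13  ]
top narrow_lane 0.6 [300. 214.] [0.6088 0.0424 0.017 ]
top wide_lane 0.9 [350. 210.] [ 0.6185 -0.0739  0.017 ]
top drawer_handle 0.61 [336. 266.] [ 0.4793 -0.0351  0.096 ]
side chest_front 0.61 [397. 206.] [ 0.7216 -0.0317  0.13  ]
side narrow_lane 0.97 [332. 250.] [0.6108 0.0416 0.017 ]
side wide_lane 0.95 [372. 279.] [ 0.6225 -0.0799  0.017 ]
side drawer_handle 0.67 [301. 261.] [ 0.4882 -0.0315  0.096 ]
side chest_front 0.84 [397. 203.] [ 0.7281 -0.0233  0.13  ]
side narrow_lane 0.86 [335. 251.] [0.6145 0.0373 0.017 ]
side wide_lane 0.78 [375. 278.] [ 0.6293 -0.0814  0.017 ]
side drawer_handle 0.71 [300. 262.] [ 0.4841 -0.0319  0.096 ]
```

View pics/w2.png

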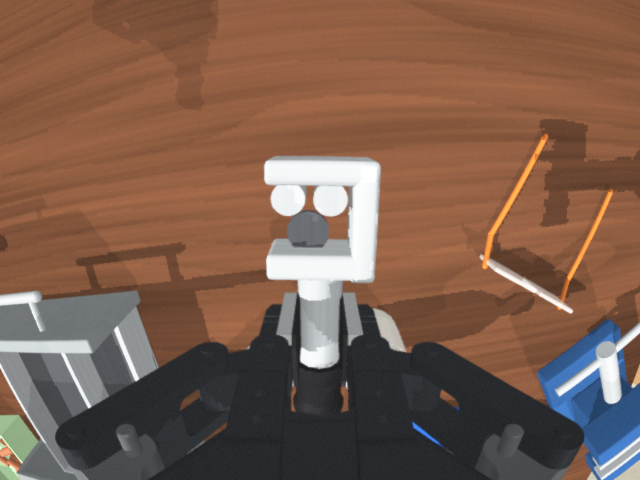

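View pics/tc.png

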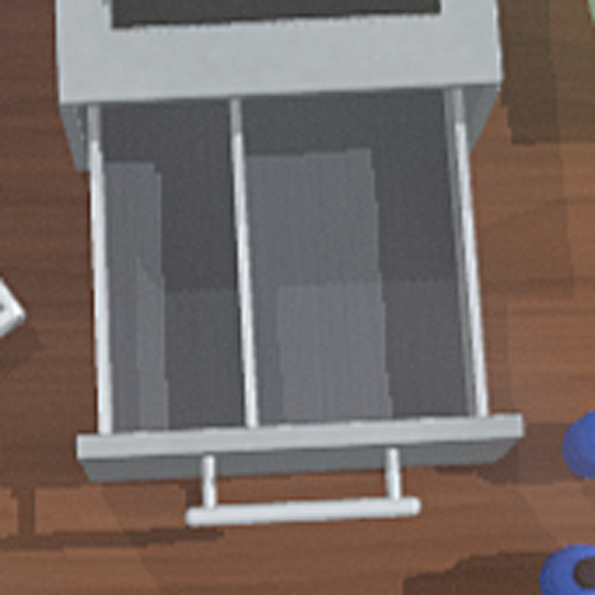

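The wrist view shows the cutter held straight by the sleeve, frame at (322,215) and knob at (318,390). The top crop shows the drawer edges clearly: divider (235,100)–(252,428), handle (188,517)–(418,506), chest front edge (60,104)–(500,82). I'll use these to fix the chest yaw.

```bash
python3 - <<'E'
from h import *
c=cam("top")
f=lambda u,z:at_z(c,((u[0]+.5)/3.5-.5+250,(u[1]+.5)/3.5-.5+120),z)
L=dict(div=((252,428),(235,100),.057),left=((105,432),(94,107),.057),right=((483,415),(457,92),.057),bar=((418,506),(188,517),.1),panel=((522,418),(78,438),.119),chest=((500,82),(60,104),.13))
for k,(a,b,z) in L.items():
    A,B=f(a,z),f(b,z);print(k,A.round(4)[:2],B.round(4)[:2],"mid",((A+B)/2).round(4)[:2],"ang",np.degrees(np.arctan2(*(B-A)[[1,0]])).round(2),"len",np.linalg.norm(B-A).round(4))
E
```

```text
div [ 0.5365 -0.0061] [0.7529 0.0034] mid [ 0.6447 -0.0013] ang 2.52 len 0.2166
left [0.5343 0.0861] [0.7486 0.0952] mid [0.6415 0.0906] ang 2.43 len 0.2144
right [ 0.5442 -0.1511] [ 0.7576 -0.1411] mid [ 0.6509 -0.1461] ang 2.67 len 0.2137
bar [ 0.4819 -0.1038] [0.4759 0.0331] mid [ 0.4789 -0.0354] ang 92.53 len 0.137
panel [ 0.5315 -0.1642] [0.5207 0.0974] mid [ 0.5261 -0.0334] ang 92.38 len 0.2618
chest [ 0.736  -0.1564] [0.7234 0.1097] mid [ 0.7297 -0.0234] ang 92.71 len 0.2665
```

```bash
python3 - <<'E'
from h import *
go([.622,-.075,.2],92.5)
E
```

```text
at [0.4452 0.2998 0.2002] yaw 84.65 z [ 1.e-04  1.e-04 -1.e+00] q1,q6 [ 0.55 -0.93] t 5.95
turn z -1.308 shift total [-3.205e+00 -7.643e+00  3.000e-03]
```

>>> apply_moves(fingers=[0,0,0,0,0,0,0,0,0,0,0,0], travel=[[0,0,0],[0,0,0],[-0.16,-0.382,0],[-0.32,-0.764,0],[-0.4,-0.955,0],[-0.4,-0.955,0],[-0.4,-0.955,0],[-0.4,-0.955,0],[-0.4,-0.955,0],[-0.37,-0.891,0],[-0.245,-0.58,0],[-0.11,-0.25,0]], rotation=[[0,0,-0.654],[0,0,-0.654],[0,0,0],[0,0,0],[0,0,0],[0,0,0],[0,0,0],[0,0,0],[0,0,0],[0,0,0],[0,0,0],[0,0,0]])

```text
time: 7.15
tool_pos: [0.6193, -0.0701, 0.2001]
tcp_rot: [-0.064, 3.14, -0.001]
wrist_force: [-0.2, 0.7, -0.6]
width: 0.181
grip_force: 58.8
```

```bash
python3 - <<'E'
from h import *
for n,i in(("top",0),("side",0),("wrist",0)):
    c=cam(n);save(c,f"pics/{n}3.png")
print(read_state()["width"]);go([.622,-.075,.0245],92.5)
E
```

```text
0.1812686983028018
at [ 0.618  -0.0669  0.1998] yaw 92.42 z [-9.e-04  9.e-04 -1.e+00] q1,q6 [-0.15 -1.76] t 7.3
turn z -0.013 shift total [-0.072 -0.165  3.505]
```

View pics/wrist3.png

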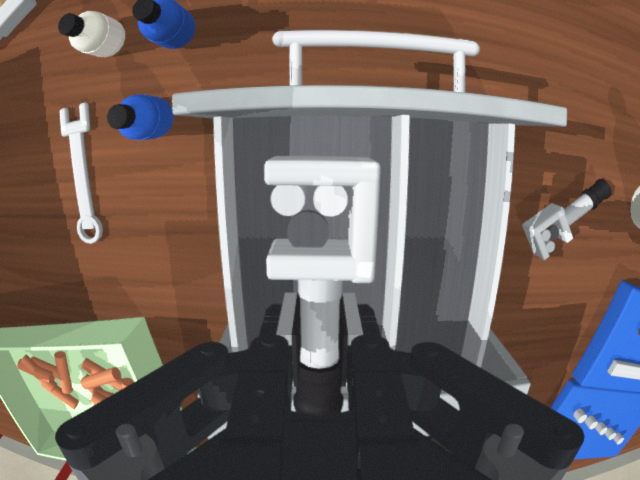

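The wrist view shows the cutter over the wide lane, aligned with it: lane between columns 225 and 395, divider at 400. Lowering now.

>>> apply_moves(fingers=[0,0,0,0,0,0,0,0,0,0,0], travel=[[-0.07,-0.13,0],[0,0,0.3],[0,0,0.6],[0,0,0.6],[0,0,0.6],[0,0,0.5],[0,0,0.3],[0,0,0.2],[0,0,0.2],[0,0,0],[0,0,0]], rotation=[[0,0,0],[0,0,0],[0,0,0],[0,0,0],[0,0,0],[0,0,0],[0,0,0],[0,0,0],[0,0,0],[0,0,0],[0,0,0]])

```text
time: 8.4
tool_pos: [0.6227, -0.0733, 0.0359]
tcp_rot: [-0.069, 3.14, -0.0]
wrist_force: [0.4, 0.1, -1.1]
width: 0.181
grip_force: 58.8
```

```bash
python3 - <<'E'
from h import *
s=read_state();print(s["wrist_force"]);go([.622,-.075,.0235],92.5)
E
```

```text
[ 0.39325627  0.05762219 -1.08389453]
at [ 0.6227 -0.0733  0.0359] yaw 92.51 z [ 1.3e-03 -2.0e-04 -1.0e+00] q1,q6 [-0.16 -1.77] t 8.4
turn z 0.001 shift total [ 0.015 -0.033  0.247]
```

>>> apply_moves(fingers=[0,0,0,0,0,0], travel=[[0,0,0.1],[0,0,0.08],[0,0,0.04],[0,0,0.02],[0,0,0],[0,0,0]], rotation=[[0,0,0],[0,0,0],[0,0,0],[0,0,0],[0,0,0],[0,0,0]])

```text
time: 9.0
tool_pos: [0.622, -0.0734, 0.0235]
tcp_rot: [-0.069, 3.141, -0.0]
wrist_force: [-1.9, -0.3, 1.9]
width: 0.179
grip_force: 59.4
```

>>> apply_moves(fingers=[0.5,0.5,0.5,0.5,0.5,0.5,0.5,0.5,0.5,0.5,0.5], travel=[[0,0,0],[0,0,0],[0,0,0],[0,0,0],[0,0,-0.3],[0,0,-0.6],[0,0,-0.7],[0,0,-0.7],[0,0,-0.7],[0,0,-0.5],[0,0,-0.2]], rotation=[[0,0,0],[0,0,0],[0,0,0],[0,0,0],[0,0,0],[0,0,0],[0,0,0],[0,0,0],[0,0,0],[0,0,0],[0,0,0]])

```text
time: 10.1
tool_pos: [0.6242, -0.0736, 0.2134]
tcp_rot: [-0.068, 3.134, -0.002]
wrist_force: [0.5, 0.4, 0.5]
width: 0.5
grip_force: 0.0
```

```bash
python3 - <<'E'
from h import *
c=cam("wrist");save(c,"pics/w4.png")
for k in("cutter_grip","cutter_jaw","cutter_knob"):
    for t in tip_of("wrist",k)[:2]: print(k,np.round(t["p"],2),np.round(t["location"],1),at_z(c,t["location"],.029).round(4))
c=cam("top");c2=cam("side")
for n,cc in(("top",c),("side",c2)):
    for t in tip_of(n,"oil")[:4]: print(n,round(t["p"],2),np.round(t["location"],1),at_z(cc,t["location"],0).round(4))
    for t in regions_of(n,"oil")[:4]:
        m=t["mask"]; b=t["bbox"];print(" reg",round(t["p"],2),b,cc["image"][m].mean(0).round())
go([.446,-.285,.2],0)
E
```

```text
cutter_grip 0.73 [574.7 199.2] [0.5909 0.1948 0.029 ]
cutter_grip 0.67 [318.7 212.1] [ 0.6221 -0.0753  0.029 ]
cutter_jaw 0.78 [534.5 231.6] [0.6293 0.1474 0.029 ]
cutter_jaw 0.72 [322.8 141.8] [ 0.5589 -0.0744  0.029 ]
cutter_knob 0.86 [321.5 258.6] [ 0.6665 -0.0708  0.029 ]
cutter_knob 0.55 [600.6 182.1] [0.5682 0.2305 0.029 ]
top 0.39 [414.9 287.5] [ 0.44   -0.2184  0.    ]
top 0.23 [329.2 144.4] [ 0.7839 -0.027   0.    ]
 reg 0.79 [438.7, 275.0, 21.7, 18.6] [148. 147. 142.]
 reg 0.33 [346.9, 186.1, 8.4, 5.0] [63. 70. 71.]
side 0.79 [381.7 348.5] [ 0.5327 -0.2229  0.    ]
side 0.73 [366.7 395.4] [ 0.4483 -0.2868  0.    ]
side 0.59 [338.9 365.3] [ 0.4475 -0.2097  0.    ]
 reg 0.92 [327.8, 330.1, 24.5, 43.6] [ 46.  81. 150.]
 reg 0.64 [371.8, 318.9, 26.9, 42.2] [ 47.  88. 168.]
 reg 0.61 [355.7, 360.0, 21.0, 46.1] [191. 192. 185.]
at [ 0.6213 -0.0732  0.2065] yaw 92.5 z [-2.5e-03  4.0e-04 -1.0e+00] q1,q6 [-0.16 -1.77] t 10.6
turn z 15.416 shift total [-4.237 -3.505  0.13 ]
```

View pics/w4.png

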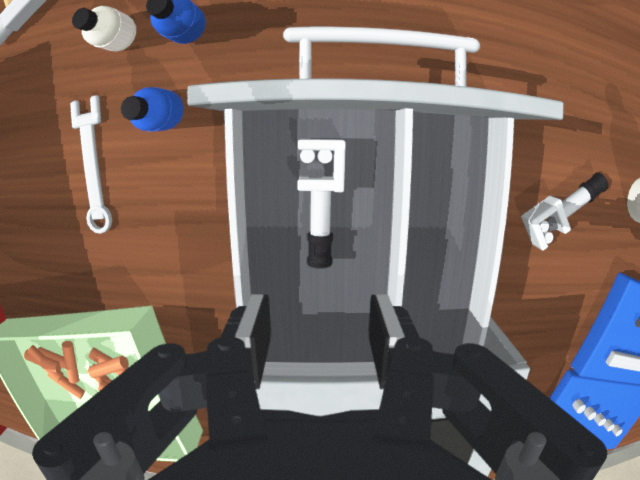

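The wrist view shows the cutter lying flat in the wide lane, frame at (322,165) and knob at (320,250). Next is the white bottle.

>>> apply_moves(fingers=[0.8,0.8,0.8,0.8,0.8,0.8,0.8,0.8,0.8,0.8,0.8,0.8], travel=[[0,0,0],[0,0,0],[0,0,0],[0,0,0],[0,0,0],[0,0,0],[0,0,0],[0,0,0],[0,0,0],[0,0,0],[0,0,0],[0,0,0]], rotation=[[0,0,1],[0,0,1],[0,0,1],[0,0,1],[0,0,1],[0,0,1],[0,0,1],[0,0,1],[0,0,1],[0,0,1],[0,0,1],[0,0,1]])

```text
time: 11.8
tool_pos: [0.6218, -0.0732, 0.2074]
tcp_rot: [-1.796, -2.577, 0.001]
wrist_force: [0.1, -0.1, -0.4]
width: 0.801
grip_force: 0.0
```

>>> apply_moves(fingers=[0.8,0.8,0.8,0.8,0.8,0.8,0.8,0.8,0.8,0.8,0.8,0.8], travel=[[0,0,0],[0,0,0],[0,0,0],[0,0,0],[-0.5,-0.42,0],[-0.6,-0.5,0],[-0.6,-0.5,0],[-0.6,-0.5,0],[-0.6,-0.5,0],[-0.6,-0.5,0],[-0.5,-0.4,0],[-0.2,-0.16,0]], rotation=[[0,0,1],[0,0,1],[0,0,1],[0,0,0.42],[0,0,0],[0,0,0],[0,0,0],[0,0,0],[0,0,0],[0,0,0],[0,0,0],[0,0,0]])

```text
time: 13.0
tool_pos: [0.4461, -0.2849, 0.2077]
tcp_rot: [-2.224, -2.218, 0.001]
wrist_force: [-0.0, 0.0, 0.1]
width: 0.802
grip_force: 0.0
```

```bash
python3 - <<'E'
from h import *
c=cam("wrist");save(c,"pics/w5.png")
for t in tip_of("wrist","oil")[:4]: print(round(t["p"],2),np.round(t["location"],1),at_z(c,t["location"],0).round(4))
for t in regions_of("wrist","oil")[:4]: print(" reg",round(t["p"],2),t["bbox"],c["image"][t["mask"]].mean(0).round())
go([.447,-.286,.014],0)
E
```

```text
0.97 [315.6 132.3] [ 0.4424 -0.211   0.    ]
0.75 [315.  212.7] [ 0.4414 -0.2881  0.    ]
0.63 [402.5 153.1] [ 0.525  -0.2295  0.    ]
 reg 0.76 [294.5, 192.8, 44.2, 57.6] [186. 185. 179.]
 reg 0.7 [384.6, 136.8, 59.5, 42.9] [ 57.  91. 165.]
 reg 0.58 [289.4, 109.1, 52.2, 47.9] [ 62. 101. 178.]
at [ 0.4479 -0.2833  0.2079] yaw -0.12 z [ 2.e-04  8.e-04 -1.e+00] q1,q6 [-0.61 -0.61] t 13.15
turn z -0.02 shift total [-0.054 -0.018  3.878]
```

View pics/w5.png

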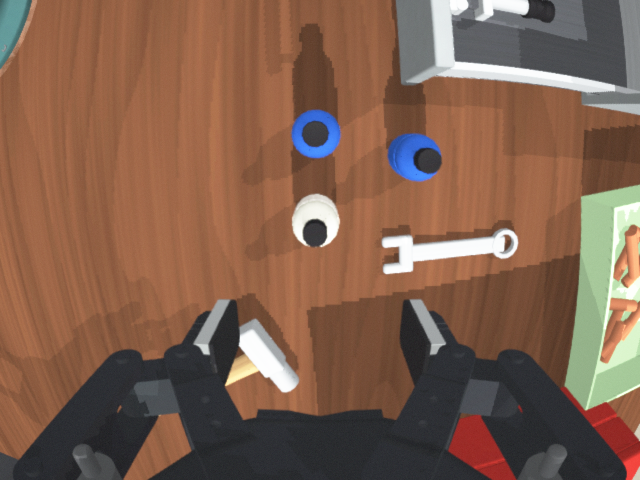

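The wrist view shows the white bottle at (316,218) with its cap at (315,233), and the blue ones at (316,134) and (414,158). The wrench jaw starts at (385,255). I'll cross-check with the cap.

```bash
python3 - <<'E'
from h import *
c=cam("wrist")
print("cap",at_z(c,(314.5,233),.078).round(4),"wrench",at_z(c,(384,243),.005).round(4),at_z(c,(384,268),.005).round(4))
m=regions_of("wrist","oil")
b=[t for t in m if c["image"][t["mask"]].mean(0)[0]>140][0]["bbox"];print(b)
print("sides at z=.03",at_z(c,(b[0],218),.03).round(4),at_z(c,(b[0]+b[2],218),.03).round(4))
t=cam("top")["image"]; ct=cam("top"); cs=cam("side")
print("capTop",at_z(ct,(453.5,282.5),.078).round(4),"capSide",at_z(cs,(366.5,369),.073).round(4))
go([.4445,-.286,.014],0)
E
```

```text
cap [ 0.4439 -0.285   0.078 ] wrench [ 0.5113 -0.3157  0.005 ] [ 0.5126 -0.342   0.005 ]
[292.3, 195.8, 44.1, 53.2]
sides at z=.03 [ 0.4236 -0.2844  0.03  ] [ 0.4628 -0.2846  0.03  ]
capTop [ 0.445  -0.2837  0.078 ] capSide [ 0.4429 -0.2886  0.073 ]
at [ 0.4487 -0.2823  0.208 ] yaw 0.08 z [ 0.e+00  4.e-04 -1.e+00] q1,q6 [-0.61 -0.61] t 13.4
turn z 0.013 shift total [-0.075 -0.085  3.88 ]
```

>>> apply_moves(fingers=[0.72,0.72,0.72,0.72,0.72,0.72,0.72,0.72,0.72,0.72], travel=[[-0.04,-0.07,0],[0,0,0.4],[0,0,0.7],[0,0,0.7],[0,0,0.6],[0,0,0.5],[0,0,0.4],[0,0,0.3],[0,0,0.2],[0,0,0]], rotation=[[0,0,0],[0,0,0],[0,0,0],[0,0,0],[0,0,0],[0,0,0],[0,0,0],[0,0,0],[0,0,0],[0,0,0]])

```text
time: 14.4
tool_pos: [0.4437, -0.2845, 0.0169]
tcp_rot: [-2.22, -2.22, 0.001]
wrist_force: [-0.1, 0.3, 1.2]
width: 0.714
grip_force: 0.0
```

>>> apply_moves(fingers=[0,0,0,0,0,0,0], travel=[[0,0,0],[0,0,0],[0,0,0],[0,0,0],[0,0,0],[0,0,0],[0,0,0]], rotation=[[0,0,0],[0,0,0],[0,0,0],[0,0,0],[0,0,0],[0,0,0],[0,0,0]], newtons=30)

```text
time: 15.1
tool_pos: [0.4454, -0.286, 0.0193]
tcp_rot: [2.22, 2.219, 0.001]
wrist_force: [-0.9, 0.2, 6.0]
width: 0.453
grip_force: 30.8
```

>>> apply_moves(fingers=[0,0,0,0,0,0,0,0], travel=[[0,0,-0.2],[0,0,-0.4],[0,0,-0.6],[0,0,-0.7],[0,0,-0.8],[0,0,-0.7],[0,0,-0.5],[0,0,-0.2]], rotation=[[0,0,0],[0,0,0],[0,0,0],[0,0,0],[0,0,0],[0,0,0],[0,0,0],[0,0,0]])

```text
time: 15.9
tool_pos: [0.4455, -0.286, 0.2267]
tcp_rot: [2.218, 2.217, 0.001]
wrist_force: [0.7, -0.8, -0.7]
width: 0.454
grip_force: 30.4
```

```bash
python3 - <<'E'
from h import *
s=read_state();print(s["width"],s["grip_force"]);go([.62,.0437,.22],2.5)
E
```

```text
0.4540265106458237 30.4190163128078
at [ 0.4455 -0.286   0.2267] yaw -0.02 z [ 0.0042 -0.003  -1.    ] q1,q6 [-0.62 -0.62] t 15.9
turn z -0.42 shift total [6.436 3.774 0.134]
```

>>> apply_moves(fingers=[0,0,0,0,0,0,0,0,0,0,0,0], travel=[[0,0,0],[0.193,0.113,0],[0.451,0.264,0],[0.708,0.415,0],[0.837,0.491,0],[0.837,0.491,0],[0.837,0.491,0],[0.837,0.491,0],[0.772,0.453,0],[0.579,0.34,0],[0.322,0.189,0],[0.064,0.038,0]], rotation=[[0,0,-0.42],[0,0,0],[0,0,0],[0,0,0],[0,0,0],[0,0,0],[0,0,0],[0,0,0],[0,0,0],[0,0,0],[0,0,0],[0,0,0]])

```text
time: 17.1
tool_pos: [0.6187, 0.0467, 0.2215]
tcp_rot: [-2.168, -2.27, 0.003]
wrist_force: [0.1, 0.2, -0.8]
width: 0.458
grip_force: 30.4
```

```bash
python3 - <<'E'
from h import *
c=cam("wrist");save(c,"pics/w6.png")
c=cam("side")
go([.62,.0437,.036],2.5)
E
```

```text
at [0.6183 0.0444 0.222 ] yaw 2.53 z [-2.2e-03 -7.0e-04 -1.0e+00] q1,q6 [ 0.03 -0.01] t 17.2
turn z 0.005 shift total [-0.016  0.034  3.721]
```

View pics/w6.png

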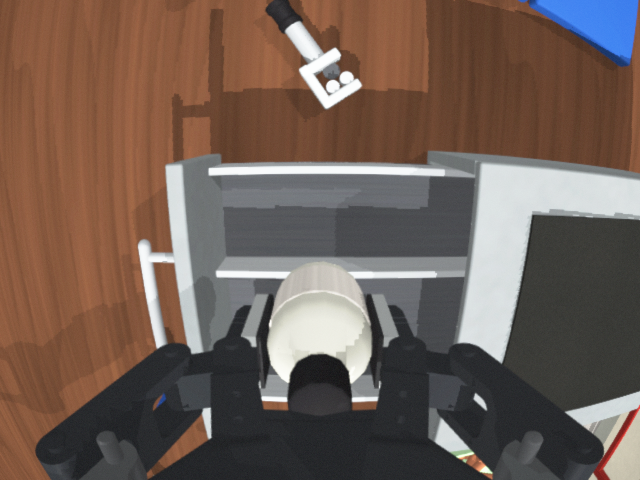

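The wrist view shows the bottle upright in the grip at (320,325), above the narrow lane (between row 170 and the divider at row 268, offset by parallax). Lowering.

>>> apply_moves(fingers=[0,0,0,0,0,0,0,0,0,0,0], travel=[[-0.02,0.03,0.2],[0,0,0.4],[0,0,0.6],[0,0,0.6],[0,0,0.6],[0,0,0.5],[0,0,0.4],[0,0,0.2],[0,0,0.1],[0,0,0],[0,0,0]], rotation=[[0,0,0],[0,0,0],[0,0,0],[0,0,0],[0,0,0],[0,0,0],[0,0,0],[0,0,0],[0,0,0],[0,0,0],[0,0,0]])

```text
time: 18.3
tool_pos: [0.6214, 0.0433, 0.0443]
tcp_rot: [2.172, 2.268, 0.002]
wrist_force: [-0.4, 0.8, -0.6]
width: 0.455
grip_force: 30.4
```

>>> apply_moves(fingers=[0,0], travel=[[0,0,0.03],[0,0,0]], rotation=[[0,0,0],[0,0,0]])

```text
time: 18.5
tool_pos: [0.6212, 0.0437, 0.0425]
tcp_rot: [2.172, 2.269, 0.002]
wrist_force: [-1.0, -0.1, -0.7]
width: 0.457
grip_force: 30.4
```

>>> apply_moves(fingers=[0,0,0], travel=[[0,0,0.06],[0,0,0.04],[0,0,0]], rotation=[[0,0,0],[0,0,0],[0,0,0]])

```text
time: 18.8
tool_pos: [0.6205, 0.0437, 0.0364]
tcp_rot: [-2.172, -2.27, 0.0]
wrist_force: [0.5, -0.4, -0.7]
width: 0.457
grip_force: 30.4
```

>>> apply_moves(fingers=[0,0,0], travel=[[0,0,0.03],[0,0,0],[0,0,0]], rotation=[[0,0,0],[0,0,0],[0,0,0]])

```text
time: 19.1
tool_pos: [0.6213, 0.0438, 0.0363]
tcp_rot: [2.172, 2.269, 0.002]
wrist_force: [-0.6, 0.3, 5.1]
width: 0.457
grip_force: 30.9
```

>>> apply_moves(fingers=[0.5,0.6,0.75,0.75,0.75,0.75,0.75,0.75,0.75,0.75,0.75,0.75], travel=[[0,0,0],[0,0,0],[0,0,0],[0,0,0],[0,0,-0.2],[0,0,-0.4],[0,0,-0.5],[0,0,-0.6],[0,0,-0.7],[0,0,-0.7],[0,0,-0.5],[0,0,-0.2]], rotation=[[0,0,0],[0,0,0],[0,0,0],[0,0,0],[0,0,0],[0,0,0],[0,0,0],[0,0,0],[0,0,0],[0,0,0],[0,0,0],[0,0,0]])

```text
time: 20.3
tool_pos: [0.6225, 0.0437, 0.2298]
tcp_rot: [2.169, 2.266, 0.008]
wrist_force: [0.7, 0.3, 0.8]
width: 0.749
grip_force: 0.0
```

```bash
python3 - <<'E'
from h import *
c=cam("side");I=c["image"]
cv2.imwrite("pics/s7.png",cv2.resize(I[150:370,230:490],None,fx=2.5,fy=2.5)[:,:,::-1])
for t in tip_of("side","drawer_handle")[:2]: print(t["p"],at_z(c,t["location"],.096).round(4))
go([.44,-.037,.22],92.5)
E
```

```text
0.79 [ 0.4898 -0.0284  0.096 ]
at [0.6217 0.0437 0.2275] yaw 2.5 z [ 4.2e-03  1.0e-04 -1.0e+00] q1,q6 [ 0.03 -0.01] t 20.4
turn z -14.999 shift total [ 3.701 -1.453  0.151]
```

View pics/s7.png

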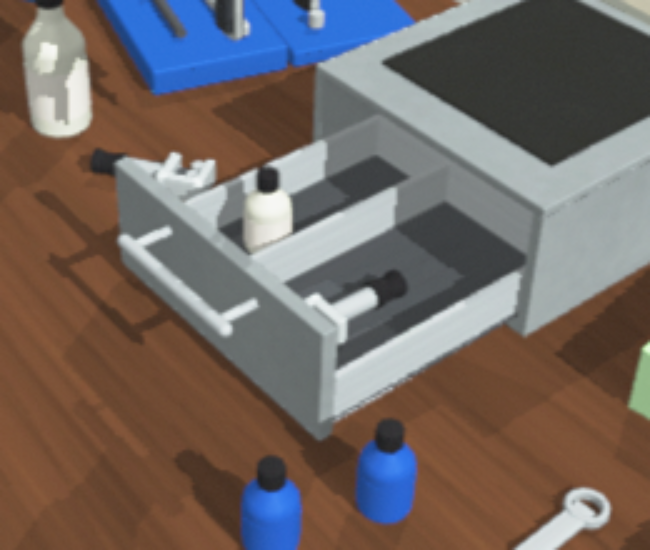

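The side crop shows the bottle standing in the narrow lane at (267,215) and the cutter flat in the wide lane at (355,300). Next I close the fingers, go in front of the handle and descend.

>>> apply_moves(fingers=[0,0,0,0,0,0,0,0,0,0,0,0], travel=[[-0.12,-0.31,0],[-0.29,-0.75,0],[-0.35,-0.92,0],[-0.35,-0.92,0],[-0.23,-0.61,0],[-0.11,-0.3,0],[0,0,0.4],[0,0,0.6],[0,0,0.7],[0,0,0.6],[0,0,0.46],[0,0,0.2]], rotation=[[0,0,0],[0,0,0],[0,0,0],[0,0,0],[0,0,0],[0,0,0],[0,0,0],[0,0,0],[0,0,0],[0,0,0],[0,0,0],[0,0,0]])

```text
time: 21.6
tool_pos: [0.4293, -0.0366, 0.0727]
tcp_rot: [-2.168, -2.265, 0.008]
wrist_force: [-0.5, -0.4, 0.0]
width: -0.001
grip_force: 0.0
```

```bash
python3 - <<'E'
from h import *
go([.664,-.027,.08],2.55)
E
```

```text
at [ 0.4293 -0.0366  0.0727] yaw 2.5 z [-0.0082  0.0012 -1.    ] q1,q6 [-0.14 -0.19] t 21.6
turn z -0.008 shift total [-0.018  4.697 -0.145]
```

>>> apply_moves(fingers=[0,0,0,0,0,0,0,0,0,0,0,0], travel=[[0,0,-0.12],[0,0.2,0],[0,0.1,0],[0,0.06,0],[0,0.06,0],[0,0.06,0],[0,0.06,0],[0,0.06,0],[0,0.08,0],[0,0.1,0],[0,0.12,0],[0,0.14,0]], rotation=[[0,0,0],[0,0,0],[0,0,0],[0,0,0],[0,0,0],[0,0,0],[0,0,0],[0,0,0],[0,0,0],[0,0,0],[0,0,0],[0,0,0]])

```text
time: 22.8
tool_pos: [0.4854, -0.0347, 0.0828]
tcp_rot: [-2.172, -2.269, 0.001]
wrist_force: [-2.2, -0.0, -0.2]
width: -0.0
grip_force: 1.5
```

>>> apply_moves(fingers=[0,0,0,0,0,0,0,0,0,0,0,0], travel=[[0,0.15,0],[0,0.17,0],[0,0.18,0],[0,0.18,0],[0,0.18,0],[0,0.18,0],[0,0.18,0],[0,0.18,0],[0,0.18,0],[0,0.18,0],[0,0.18,0],[0,0.16,0]], rotation=[[0,0,0],[0,0,0],[0,0,0],[0,0,0],[0,0,0],[0,0,0],[0,0,0],[0,0,0],[0,0,0],[0,0,0],[0,0,0],[0,0,0]])

```text
time: 24.0
tool_pos: [0.591, -0.0302, 0.083]
tcp_rot: [-2.172, -2.269, -0.0]
wrist_force: [-3.3, 1.5, -0.9]
width: -0.0
grip_force: 1.5
```

```bash
python3 - <<'E'
from h import *
cam("side");c=cam("top");I=c["image"]
cv2.imwrite("pics/t8.png",cv2.resize(I[100:290,240:430],None,fx=3,fy=3)[:,:,::-1])
go([.664,-.027,.083],2.55)
E
```

```text
at [ 0.5928 -0.0305  0.0838] yaw 2.51 z [ 3.7e-03 -6.0e-04 -1.0e+00] q1,q6 [-0.09 -0.14] t 24.1
turn z -0.006 shift total [0.007 1.427 0.015]
```

View pics/t8.png

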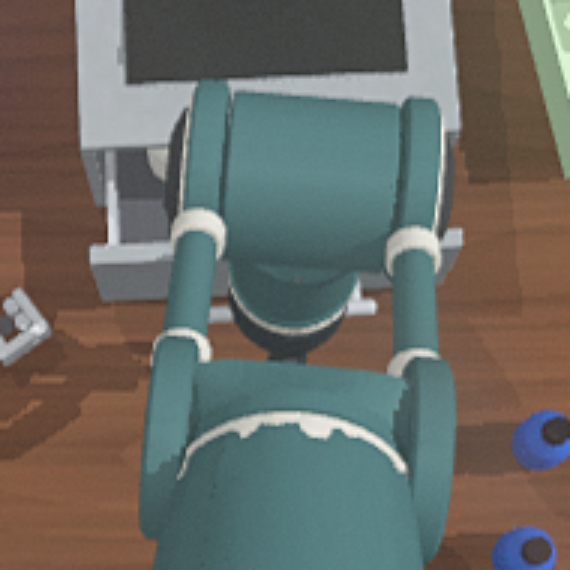

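The top crop shows the drawer about 75 mm from shut. The bottle is passing under the chest top at (160,160), and the handle is pushed squarely.

>>> apply_moves(fingers=[0,0,0,0,0,0,0,0,0,0,0,0], travel=[[0,0.06,0],[0,0.1,0],[0,0.13,0],[0,0.15,0],[0,0.15,0],[0,0.15,0],[0,0.13,0],[0,0.1,0],[0,0.08,0],[0,0.06,0],[0,0.05,0],[0,0.04,0]], rotation=[[0,0,0],[0,0,0],[0,0,0],[0,0,0],[0,0,0],[0,0,0],[0,0,0],[0,0,0],[0,0,0],[0,0,0],[0,0,0],[0,0,0]])

```text
time: 25.3
tool_pos: [0.6502, -0.0276, 0.083]
tcp_rot: [-2.172, -2.269, 0.0]
wrist_force: [-2.8, 0.1, 1.6]
width: -0.0
grip_force: 1.3
```

>>> apply_moves(fingers=[0,0,0,0,0], travel=[[0,0.04,0],[0,0.04,0],[0,0.04,0],[0,0.04,0],[0,0,0]], rotation=[[0,0,0],[0,0,0],[0,0,0],[0,0,0],[0,0,0]])

```text
time: 25.8
tool_pos: [0.6586, -0.0272, 0.083]
tcp_rot: [2.172, 2.269, 0.001]
wrist_force: [-1.5, 0.6, 0.3]
width: -0.001
grip_force: 0.6
```

Continuing in small steps until the end stop shows in the force.

>>> apply_moves(fingers=[0,0,0,0], travel=[[0,0.03,0],[0,0.03,0],[0,0.03,0],[0,0,0]], rotation=[[0,0,0],[0,0,0],[0,0,0],[0,0,0]])

```text
time: 26.2
tool_pos: [0.6612, -0.0271, 0.083]
tcp_rot: [-2.17, -2.268, 0.004]
wrist_force: [-7.1, -0.2, 4.1]
width: -0.003
grip_force: 3.6
```

>>> apply_moves(fingers=[0,0,0,0], travel=[[0,0.03,0],[0,0.03,0],[0,0.02,0],[0,0,0]], rotation=[[0,0,0],[0,0,0],[0,0,0],[0,0,0]])

```text
time: 26.6
tool_pos: [0.6614, -0.0271, 0.0829]
tcp_rot: [-2.166, -2.264, 0.013]
wrist_force: [-17.9, 0.4, 11.9]
width: -0.001
grip_force: 9.1
```

>>> apply_moves(fingers=[0,0,0,0,0,0,0,0,0,0,0,0], travel=[[0,-0.1,0],[0,-0.2,0],[0,-0.4,0],[0,-0.6,0],[0,-0.3,0],[0,0,-0.5],[0,0,-0.8],[0,0,-0.8],[-0.5,-0.5,-0.3],[-0.9,-0.4,0],[-0.9,-0.4,0],[-0.9,0,0]], rotation=[[0,0,0],[0,0,0],[0,0,0],[0,0,0],[0,0,0],[0,0,0],[0,0,0],[0,0,0],[0,0,0],[0,0,0],[0,0,0],[0,0,0]])

```text
time: 27.8
tool_pos: [0.5273, -0.1942, 0.2039]
tcp_rot: [2.171, 2.269, 0.001]
wrist_force: [1.3, 0.1, -0.2]
width: -0.002
grip_force: 0.0
```

```bash
python3 - <<'E'
from h import *
c=cam("top");I=c["image"];cs=cam("side")
a=cv2.resize(I[90:290,150:490],(680,400))
cv2.imwrite("pics/t9.png",a[:,:,::-1])
for n,cc in(("top",c),("side",cs)):
    for k,z in dict(drawer_handle=.096,chest_front=.13,big_bottle=0,wrench=0).items():
        for t in tip_of(n,k)[:1]: print(n,k,round(t["p"],2),at_z(cc,t["location"],z).round(4))
print(read_state()["tool_pos"])
E
```

```text
top drawer_handle 0.74 [ 0.6805 -0.0307  0.096 ]
top chest_front 0.95 [ 0.7348 -0.0241  0.13  ]
top big_bottle 0.98 [0.581  0.3396 0.    ]
top wrench 0.79 [ 0.5862 -0.3205  0.    ]
side drawer_handle 0.36 [ 0.741  -0.1462  0.096 ]
side chest_front 0.69 [ 0.7274 -0.0237  0.13  ]
side big_bottle 0.88 [0.577  0.3404 0.    ]
side wrench 0.85 [ 0.5783 -0.3233  0.    ]
[ 0.52906483 -0.19188411  0.20301921]
```

View pics/t9.png

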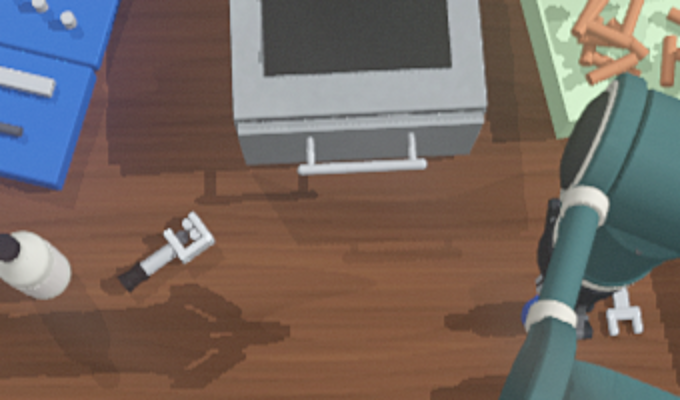

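The top view shows the drawer panel flush against the chest front (row 120) and the handle at (362,167). The handle is 49 mm in front of the edge, as it should be when shut. The big bottle and wrench have not moved, and the arm is clear.

```bash
python3 -c "
from workcell import *
print(finish_job())"
```

```text
the job is handed in; nothing more can be done
None
```

The job is handed in: the cutter was laid flat in the wide lane, the oil bottle stood upright in the narrow lane, and the drawer was pushed shut to its stop. The large bottle and wrench are where they were, and the bottle was last seen, apparently still upright, passing under the chest top but can't be seen now the drawer is shut.

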